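# Refit the return spring of a bench book press

### The arm

A 6-joint arm with a two-finger parallel gripper is mounted at the origin on the work surface. World frame = base frame: x ahead of the robot, y to its left, z up, the work surface at z = 0. Lengths are in m, angles in rad, forces in N, time in s.
With the tool pointing down it reaches from about 0.3 to 0.75 m from the base axis. Payload 8.5 kg.
Tool frame: the origin (TCP) lies midway between the tips of the shut fingers; the grasp point (between the pads) lies 19 mm behind it; z points along the fingers, y is the line along which they close (so a half turn about z gives the same grasp; the last joint's range is limited). The gripper opens to 85 mm and grips with 20 to 120 N. Pads are 22 mm wide; open, the fingers measure 114 mm over their backs; the gripper's body (76 mm by 85 mm) begins 54 mm behind the grasp point. The pads swing forward as they close: fully open they stand 13 mm farther back than shut.
Start: joints at [-1.42, 0.381, 1.297, -0, 1.464, -0.215], TCP at [0.197, -0.514, 0.231] pointing down, gripper open.
Joint ranges: [-3.11, 3.11], [-0.89, 2.33], [0.22, 2.48], [-1.42, 4.56], [0.17, 2.85], [-2.88, 2.88]. Speed limits (rad/s): [2.39, 2.39, 3.14, 3.14, 3.14, 3.14].

### API

Orientations are given as a unit quaternion [x, y, z, w].
In Python, from rig import arm, cams gives the robot as it stands. The module is installed in compiled form; this text tells all that it offers.
- The arm moves only by the tool step_arm, never from a script. Its argument "series" is a list that holds one entry, the list of rows, each a list of 6 numbers: the shift along the tool's x, y, z scaled (see below), then the turn, a rotation vector about the tool's x, y, z scaled (see below). In form: [[[x, y, z, ax, ay, az], ...]]. A call has 1 to 10 rows; each row is the pose to reach, as a shift and turn from the pose commanded when the call began, along the tool's axes at that moment; what a row does not reach only later rows make up. The controller multiplies each number of a shift by 15 cm and each number of a turn by 30 degrees. A row lasts 1/8 s, in which the tool goes at most 62.5 mm and 10.7 degrees, less where a joint would pass 70% of its speed; a pose out of reach is approached as far as the arm can. A call with a number of a shift or a turn outside -1 to 1 is refused whole. A call with a gripper value outside its range is refused whole. "gripper" is the closure in counts, from 0 (fully open) to 255 (shut), set as the call begins (left out, the last holds). The fingers move at their own pace and stop on an object; "grip_force" is the grip in N (left out, the last holds). Time passes only in rows, so rows that repeat a pose let the fingers close. It gives the time, the measured TCP pose, the force, the opening and the grip force at its end, in the units of the state.
- arm.read_state(): the state, without advancing time (a new reading comes with each control period).
- cams.grab_frame(name): name is "scene" or "top"; returns a dict with "image" (384x512x3 uint8, red, green, blue), "fx", "fy", "cx", "cy" (pixels), "k1" (the pictures are not rectified: a ray, as slopes to the right and down, at radius r is drawn at 1 + k1 r^2 times it, then the intrinsics apply), "position" and "attitude" of the camera in the world. Camera axes: x right, y down, z forward; pixel columns grow to the right and rows downward; lengths in m; the calibration is good to about 2 mm. A picture is of the moment at which its call begins. There is no depth.
- arm.close_job(): hands the job in; it is judged then, once.
The state is a dict: "t": time; "q": joint angles; "qvel": joint speeds; "tau": joint torques, N m; "tool_pos": TCP position; "ee_rot": TCP orientation; "force": force on the tool from outside, world axes, zero at the start; "moment": the same for the moment, N m; "finger_gap": finger opening in m; "grip_force": force on a finger pad.
Only numpy, scipy, OpenCV 4.12 (cv2) and the standard library are available. Lean on these libraries where they do the work, as an engineer would, in place of code of your own. Each camera call takes 0.05 s, during which the arm holds its last target. There are 200 camera calls.

### The job

Refit the press's return spring: first put the toed leg of the loose tension spring down through the hole in the steel strip of the grey bracket, so that the toe is under the strip, then stretch the spring and drop its eye over the headed post at the foot of the book press, so that it sits down below the head and stays there by its own pull. Let go, and do not shift the things lying around.

Things in the scene. Friction and masses are not known exactly. Their poses are not given: they have to be found in the camera images.
- spring: Loose steel tension spring, 0.13 kg, 175 mm long unstretched: leg, block, coils (19 mm across), block, eye. Origin under the middle of the coils, 8.5 mm below the spring's axis; x from hook to eye, z up. Does not bend; starts to stretch at 3 N, then 0.15 N per mm, up to 70 mm. At the start it lies level, leg down, coils on a fixed wood block 60 x 34 x 40 mm.
- hook_block (a point): Middle of the flat-sided steel block at the spring's hook end, the place to grip it: 24 mm along the spring, 14 mm wide, 16 mm high, on the spring's axis. Axes as the spring's.
- hook_toe (a point): Foot of the hook's leg (5 mm round wire): its wire's centre, 28 mm beyond the hook block's middle towards -x and 20 mm below it. The leg goes straight up from here to the axis. A short toe points to the eye: the foot reaches from 2.5 mm behind to 5 mm ahead of this point, 2.5 mm to each side and below. Axes as the spring's.
- eye_block (a point): Middle of the flat-sided steel block at the spring's eye end, the place to grip it: 24 mm along, 14 mm wide, 16 mm high; 96 mm from the hook block's middle when unstretched. Axes as the spring's.
- eye (a point): Centre of the spring's eye, a flat level ring of 5 mm wire, 16 mm clear opening, 27 mm over all; 30 mm beyond the eye block's middle, 154 mm ahead of the leg when unstretched. Axes as the spring's.
- strip_mid (a point): Middle of the steel strip on the grey bracket, top face, 60 mm above the table; x to the post (within 10 degrees), y along the strip, z up. Strip 5 mm thick, 76 mm long in y, its edge 12 mm ahead of this point, free below. One round 12 mm through hole at x = 0, but the strip is clamped anywhere along y: the hole lies up to 14 mm to either side of this point, not measured; look or feel for it.
- anchor: The fixed grey bracket; origin on the table right below strip_mid, same axes. The strip holds against 40 N; two dark bolt heads stand on it 30 mm behind the hole. A flat steel guide plate, top 62 mm above the table, from 62 to 98 mm ahead of strip_mid and 56 mm wide, carries the coils once the leg is in; the level spring's axis is then about 71 mm above the table.
- post_top (a point): Top of the fixed headed post at the foot of the iron book press, 83 mm above the table: head 12 mm across and 6 mm high, below it a waist 8 mm across and 11 mm high, on a pillar 20 mm across. z up, x away from the bracket. 188 to 202 mm from strip_mid. The press (0.22 x 0.26 m, 0.34 m tall) begins 80 mm beyond the post.
- jar_mid (a point): Bystander: middle of a jar, 60 mm across, 85 mm tall.
- weight_center (a point): Bystander: centre of a brass weight, 50 mm across, 45 mm tall.
- folder_mid (a point): Bystander: middle of a flat bone folder, 150 x 22 x 5 mm.
- brush_grip (a point): Bystander: handle of a lying brush about 200 mm long.
- pinblock_mid (a point): Bystander: middle of a wooden block 60 x 40 x 22 mm with two plain pins 20 mm tall.
Things that resemble listed ones, but are neither listed nor needed, are in the scene too. Leave any blue look-alike of the spring alone. Of the things shaped like the anchor, the grey one is meant.

How it is judged:
On the way, in this order (a step that is already met when the one before it is completed fails the run):
1. the toe is below the strip, the leg through its hole (x of hook_toe in the frame of strip_mid between -0.006 and 0.009 m and y of hook_toe in the frame of strip_mid between -0.02 and 0.02 m and z of hook_toe in the frame of strip_mid between -0.019 and -0.0065 m), for 0.2 s.
2. the eye is round the post's waist, below the head, with the leg still in the hole (all of step 1 and horizontal distance between eye and post_top below 0.0065 m and z of eye in the frame of post_top between -0.02 and -0.007 m), for 0.2 s.
At the end, for the whole second after the job is handed in: Spring at rest, stretched: leg through the hole, its foot's centre 6.5 to 19 mm below the strip's top, -6 to +9 mm of strip_mid in x, within 20 mm in y; eye round the post's waist, its centre within 6.5 mm of the post's axis and 7 to 20 mm below its top (all of step 2 and linear speed of spring below 0.01 m/s); the robot touches nothing.
It fails at once if a bystander (jar, weight, folder, brush, pin block) is shifted by more than 25 mm (distance of any of jar_mid, weight_center, folder_mid, brush_grip, pinblock_mid from where it was at the start of the episode above 0.025 m).
It also fails if it takes over 51 s, if anything falls off the work surface, if the arm or the gripper's body presses on something with over 40 N, if the wrist force passes 120 N, or if a joint passes its speed limit or range.

## Working session

There is one attempt and no reset: what is moved stays moved. The work goes in short steps, Python scripts to look and compute and a tool call to move; the robot and the scene stay as the last step left them, time stands still between calls to the robot, and variables do not carry over. Pictures are saved under pics/ and viewed, at most 10 in all, crops included, and the job is handed in when it is done.

Besides the shell and the picture viewer there is one more tool, called after "Call:" by a JSON object that holds its "op" and its "data", one argument or row to a line. step_arm: Moves the arm, as the interface text tells. Shifts and turns lie within -1 to 1; 1 stands for 15 cm of shift or 30 degrees of turn. Its arguments: {"type":"object","properties":{"series":{"type":"array","items":{"type":"array","items":{"type":"array","items":{"type":"number","minimum":-1,"maximum":1}}}},"gripper":{"type":"number"},"grip_force":{"type":"number"}},"required":["series"]}

```bash
mkdir -p pics; python3 - <<'E'
from rig import arm,cams
import cv2
s=arm.read_state();print(s)
for n in("scene","top"):
    f=cams.grab_frame(n);cv2.imwrite(f"pics/{n}0.png",cv2.resize(f["image"][:,:,::-1],(800,600),interpolation=cv2.INTER_CUBIC))
    cv2.imwrite(f"pics/{n}_raw0.png",f["image"][:,:,::-1])
    print(n,{k:v for k,v in f.items() if k!="image"})
E
```

```text
{'t': 0.0, 'q': array([-1.42032188e+00,  3.81222060e-01,  1.29829407e+00, -3.74741262e-05,
        1.46362041e+00, -2.15313895e-01]), 'qvel': array([-0.00046632,  0.00066273, -0.00049857, -0.00094839, -0.00017436,
       -0.00064997]), 'tau': array([ 7.75595508e-04, -4.48462486e+01, -2.31278765e+01, -7.39128473e-05,
        4.86427685e-03, -3.68621880e-07]), 'tool_pos': array([ 0.19666085, -0.51330539,  0.23068656]), 'ee_rot': array([ 9.83320771e-01,  1.81878160e-01,  6.40348347e-06, -7.72138021e-04]), 'force': array([0.11005291, 0.45671833, 0.57225417]), 'moment': array([-0.01616718, -0.03264661, -0.00425946]), 'grip_force': 0.0, 'finger_gap': 0.08577201399792056}
scene {'fx': 396.00210045430083, 'fy': 396.00210045430083, 'cx': 251.213194546545, 'cy': 190.19097113146933, 'k1': -0.0735591049675467, 'position': array([ 1.33908381, -0.3375789 ,  0.72281361]), 'attitude': array([ 0.71552607,  0.55179245, -0.2674257 , -0.33471036])}
top {'fx': 498.3582740188249, 'fy': 498.3582740188249, 'cx': 258.7802099646768, 'cy': 201.6999342889997, 'k1': -0.07835304909402273, 'position': array([ 0.48607203, -0.11967786,  1.32450401]), 'attitude': array([ 0.7103733 , -0.70308706,  0.02739758, -0.01696296])}
```

View pics/scene0.png

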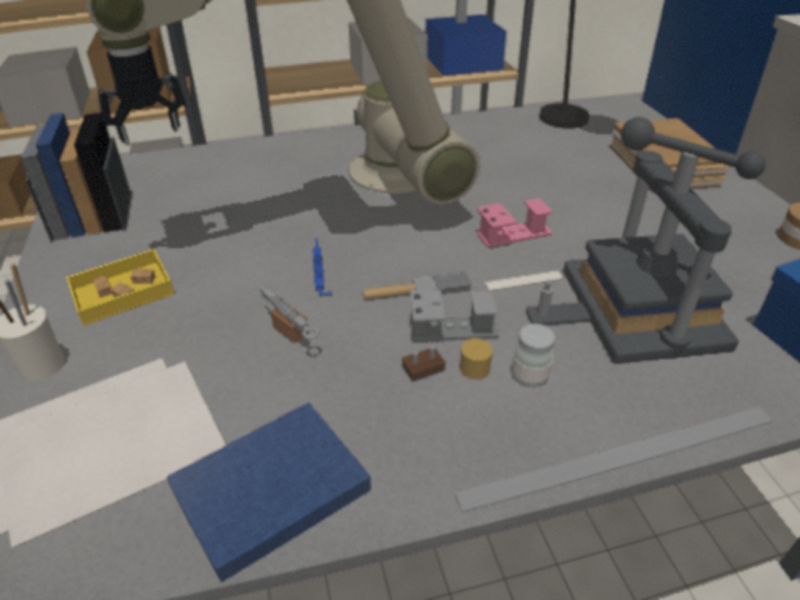

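View pics/top0.png

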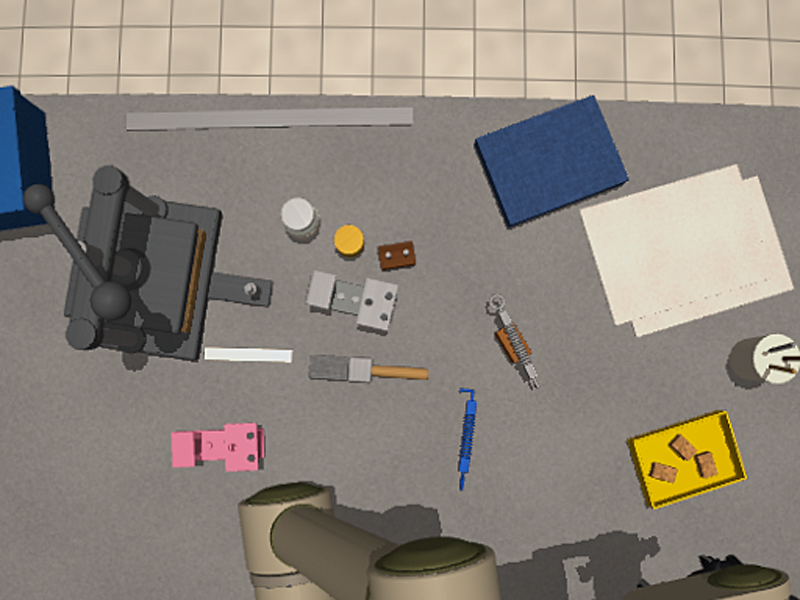

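```bash
python3 - <<'E'
import cv2,numpy as np
t=cv2.imread("pics/top_raw0.png")
def c(x,y,w,h,s):
    return cv2.resize(t[y:y+h,x:x+w],None,fx=s,fy=s,interpolation=cv2.INTER_CUBIC)
a=c(150,165,110,54,7)  # bracket+post  770x378
cv2.imwrite("pics/c1.png",a)
b=c(300,180,60,75,8)
cv2.imwrite("pics/c2.png",b)
E
```

```text
(no output)
```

View pics/c1.png

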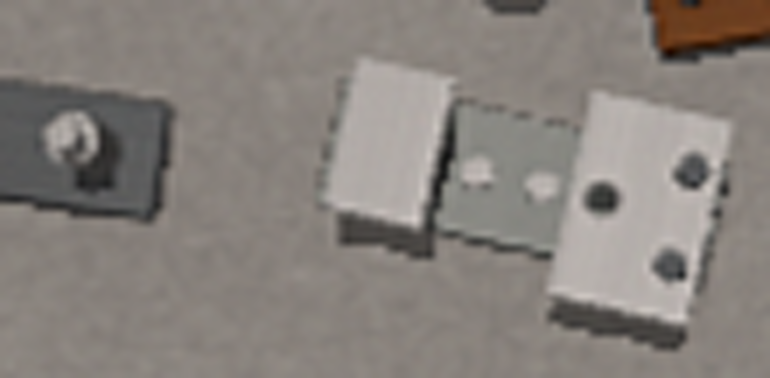

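View pics/c2.png

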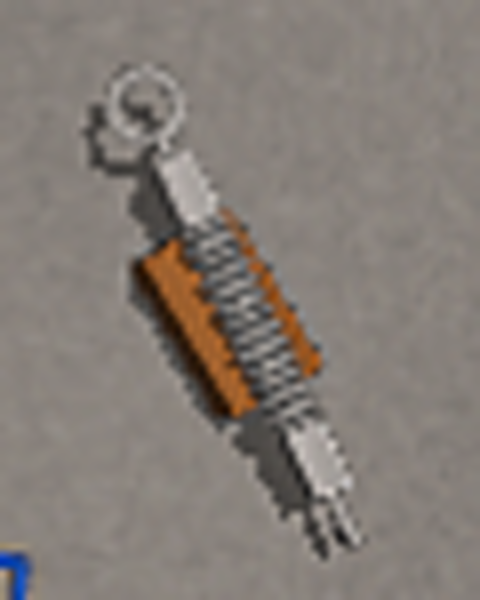

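```bash
cat > h.py <<'E'
import numpy as np,cv2
from scipy.spatial.transform import Rotation as R
F={'top':(498.3582740188249,258.7802099646768,201.6999342889997,-0.07835304909402273,[0.48607203,-0.11967786,1.32450401],[0.7103733,-0.70308706,0.02739758,-0.01696296]),
'scene':(396.00210045430083,251.213194546545,190.19097113146933,-0.0735591049675467,[1.33908381,-0.3375789,0.72281361],[0.71552607,0.55179245,-0.2674257,-0.33471036])}
def ray(u,v,z,cam='top'):
    f,cx,cy,k,p,q=F[cam]
    d=np.array([(u-cx)/f,(v-cy)/f]);s=d.copy()
    for _ in range(20): s=d/(1+k*(s@s))
    w=R.from_quat(q).apply([*s,1]);p=np.array(p)
    return p+w*(z-p[2])/w[2]
def pix(P,cam='top'):
    f,cx,cy,k,p,q=F[cam]
    c=R.from_quat(q).inv().apply(np.array(P)-p);s=c[:2]/c[2];s=s*(1+k*(s@s))
    return s*f+[cx,cy]
def crop(u,v,x0,y0,s): return (u+.5)/s-.5+x0,(v+.5)/s-.5+y0
E
python3 - <<'E'
from h import *
np.set_printoptions(precision=4,suppress=True)
r=lambda u,v,z:ray(*crop(u,v,150,165,7),z)
b=lambda u,v,z:ray(*crop(u,v,300,180,8),z)
hole=r(602,197,.0575);b1=r(692,170,.064);b2=r(668,265,.064);post=r(72,138,.083);g=r(388,142,.062)
C=[r(595,92,.06),r(730,122,.06),r(688,322,.06),r(552,295,.06)]
print("hole",hole,"post",post,"guide",g,"bolts",b1,b2)
print("corners",np.array(C)); print("len",np.linalg.norm(C[0]-C[3]),np.linalg.norm(C[1]-C[2]),np.linalg.norm(C[0]-C[1]))
y=(C[0]-C[3])/np.linalg.norm(C[0]-C[3]);print("yaw x from y-edge",np.degrees(np.arctan2(-y[0],y[1])), "from corners x", [np.degrees(np.arctan2(*(p-q)[[1,0]])) for p,q in((C[0],C[1]),(C[3],C[2]))],"guide-strip", np.degrees(np.arctan2(*(g-(C[0]+C[2])/2)[[1,0]])))
d=post-hole;print("hole-post",np.linalg.norm(d[:2]),np.degrees(np.arctan2(d[1],d[0])))
e=b(147,103,.0495);eb=b(188,188,.0575);hb=b(320,460,.0575);leg=b(346,545,.0495);co=b(252,325,.059)
print("eye",e,"eb",eb,"hb",hb,"leg",leg,"coil",co,np.linalg.norm(e-leg),np.linalg.norm(eb-hb))
d=e-hb;print(np.degrees(np.arctan2(d[1],d[0])));d=eb-hb;print(np.degrees(np.arctan2(d[1],d[0])))
E
```

```text
hole [ 0.5881 -0.0786  0.0575] post [0.6052 0.1104 0.083 ] guide [ 0.6069 -0.0008  0.062 ] bolts [ 0.5977 -0.1113  0.064 ] [ 0.5631 -0.103   0.064 ]
corners [[ 0.6262 -0.0756  0.06  ]
 [ 0.6158 -0.1249  0.06  ]
 [ 0.5428 -0.1104  0.06  ]
 [ 0.552  -0.061   0.06  ]]
len 0.07561865202423043 0.07446156286362031 0.05037053907049044
yaw x from y-edge -101.15640326063331 from corners x [np.float64(78.05383656867836), np.float64(79.37077181209325)] guide-strip 76.333063266116
hole-post 0.1897305150940339 84.83681650736071
eye [ 0.5918 -0.2902  0.0495] eb [ 0.5641 -0.3023  0.0575] hb [ 0.4777 -0.3448  0.0575] leg [ 0.4505 -0.3546  0.0495] coil [ 0.5205 -0.3227  0.059 ] 0.15531284521670352 0.09625002544141255
25.577983719506815
26.190566598774204
```

```bash
cat >> h.py <<'E'
np.set_printoptions(precision=4,suppress=True)
def plan(p,q,tp,yaw):
    """scaled shift & turn from pose p,q to TCP tp, tool down with tool x at yaw deg"""
    A=R.from_quat(q);y=np.radians(yaw)
    T=R.from_matrix(np.array([[np.cos(y),np.sin(y),0],[np.sin(y),-np.cos(y),0],[0,0,-1]]))
    s=A.inv().apply(np.array(tp)-p)/.15; w=(A.inv()*T).as_rotvec()/np.radians(30)
    return s,w
def go(tp,yaw):
    from rig import arm
    s=arm.read_state();print("t",s['t'],s['tool_pos'],"yaw",np.degrees(np.arctan2(*R.from_quat(s['ee_rot']).apply([1,0,0])[[1,0]])),"gap",s['finger_gap'],"F",s['force'])
    print("shift,turn",*plan(s['tool_pos'],s['ee_rot'],tp,yaw))
E
python3 - <<'E'
from h import *
go([.4768,-.3444,.11],25.9)
for n,u,v,z in(("jar",298,215,.085),("weight",348,240,.045),("pin",397,256,.022)):print(n,ray((u+.5)/1.5625-.5,(v+.5)/1.5625-.5,z))
E
```

```text
t 0.1 [ 0.1967 -0.5133  0.2308] yaw 20.957017809971763 gap 0.08528197760670768 F [0.0115 0.7267 0.1823]
shift,turn [ 2.1467 -0.3828  0.8062] [-0.0025 -0.0006 -0.1648]
jar [0.7241 0.0356 0.085 ]
weight [ 0.6908 -0.0431  0.045 ]
pin [ 0.6682 -0.1247  0.022 ]
```

Call:
{"op": "step_arm", "data": {
  "series": [
    [[0.4,-0.08,0,0,0,-0.08],[0.8,-0.15,0.1,0,0,-0.16],[1,-0.19,0.3,0,0,-0.165],[1,-0.19,0.3,0,0,-0.165]]
  ],
  "gripper": 60,
  "grip_force": 80
}}

```text
t: 0.6
tool_pos: [0.3276, -0.4312, 0.1843]
ee_rot: [0.974, 0.226, -0.0, -0.002]
force: [-0.9, -0.1, -0.2]
finger_gap: 0.0653
grip_force: 0.0
```

Call:
{"op": "step_arm", "data": {
  "series": [
    [[0.4,-0.1,0.1,0,0,0],[0.8,-0.2,0.3,0,0,0],[1,-0.27,0.4,0,0,0],[1,-0.27,0.4,0,0,0],[1,-0.27,0.4,0,0,0]]
  ]
}}

```text
t: 1.23
tool_pos: [0.4434, -0.3328, 0.1272]
ee_rot: [0.975, 0.224, 0.0, 0.001]
force: [-0.5, -0.4, 0.6]
finger_gap: 0.0653
grip_force: 0.0
```

```bash
python3 - <<'E'
from h import *
go([.4768,-.3444,.031],25.9)
E
```

```text
t 1.225 [ 0.4434 -0.3328  0.1272] yaw 25.85676113884072 gap 0.0652500209164413 F [-0.5354 -0.4366  0.6115]
shift,turn [0.1666 0.1658 0.6414] [ 0.0029 -0.     -0.0014]
```

Call:
{"op": "step_arm", "data": {
  "series": [
    [[0.167,0.166,0.2,0,0,0],[0.167,0.166,0.2,0,0,0],[0.167,0.166,0.2,0,0,0]]
  ]
}}

```text
t: 1.6
tool_pos: [0.4765, -0.3439, 0.0972]
ee_rot: [0.975, 0.223, 0.0, 0.0]
force: [-0.9, -0.7, 0.2]
finger_gap: 0.0653
grip_force: 0.0
```

```bash
python3 - <<'E'
from h import *
go([.4768,-.3444,.031],25.9)
E
```

```text
t 1.6 [ 0.4765 -0.3439  0.0972] yaw 25.827852370368664 gap 0.06526064670075268 F [-0.9204 -0.6791  0.1752]
shift,turn [0.0004 0.0033 0.4414] [ 0.0019 -0.0002 -0.0024]
```

Call:
{"op": "step_arm", "data": {
  "series": [
    [[0,0.003,0.2,0,0,0],[0,0.003,0.44,0,0,0],[0,0.003,0.44,0,0,0]]
  ]
}}

```text
t: 1.98
tool_pos: [0.4761, -0.343, 0.0297]
ee_rot: [0.975, 0.224, -0.001, -0.001]
force: [0.5, -0.2, 0.4]
finger_gap: 0.0656
grip_force: 0.0
```

Call:
{"op": "step_arm", "data": {
  "series": [
    [[0,0,0,0,0,0],[0,0,0,0,0,0],[0,0,0,0,0,0],[0,0,0,0,0,0],[0,0,0,0,0,0],[0,0,0,0,0,0]]
  ],
  "gripper": 255,
  "grip_force": 80
}}

```text
t: 2.72
tool_pos: [0.4778, -0.3436, 0.0316]
ee_rot: [0.975, 0.224, 0.0, 0.001]
force: [-1.4, -0.2, 7.1]
finger_gap: 0.0127
grip_force: 78.3
```

Call:
{"op": "step_arm", "data": {
  "series": [
    [[0,0,-0.1,0,0,0],[0,0,-0.4,0,0,0],[0,0,-0.7,0,0,0],[0,0,-0.7,0,0,0],[0,0,-0.7,0,0,0]]
  ]
}}

```text
t: 3.35
tool_pos: [0.477, -0.3428, 0.135]
ee_rot: [0.975, 0.224, -0.0, -0.0]
force: [-0.0, -0.2, -2.6]
finger_gap: 0.0126
grip_force: 78.2
```

```bash
python3 - <<'E'
from h import *
from rig import cams
f=cams.grab_frame("scene")["image"][:,:,::-1];u,v=pix([.52,-.32,.15],'scene').astype(int);print(u,v)
cv2.imwrite("pics/g1.png",cv2.resize(f[v-50:v+50,u-65:u+65],None,fx=5,fy=5,interpolation=cv2.INTER_CUBIC))
go([.5,-.1,.18],84.8)
E
```

```text
179 166
t 3.4 [ 0.4769 -0.3427  0.1343] yaw 25.9079209583892 gap 0.012492739520192362 F [-0.7137 -0.9176 -1.5987]
shift,turn [ 0.845  -1.3887 -0.3019] [-0.0046 -0.001  -1.9631]
```

View pics/g1.png

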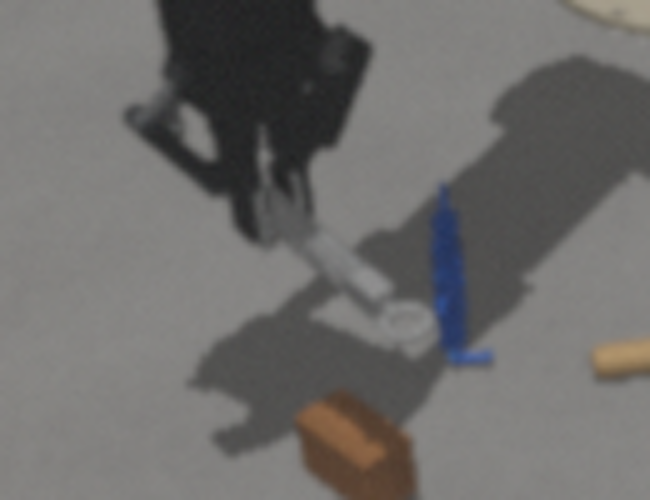

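```bash
python3 - <<'E'
from h import *
for z in(.10,.12,.14,.152,.16):print(z,pix([.5906,-.289,z],'scene'),pix([.5906,-.289,z]))
E
```

```text
0.1 [197.8787 197.1402] [320.1883 191.264 ]
0.12 [197.0611 190.8103] [321.3212 190.5777]
0.14 [196.2237 184.3106] [322.4919 189.8685]
0.152 [195.7116 180.3267] [323.2132 189.4316]
0.16 [195.366  177.6349] [323.7022 189.1353]
```

Call:
{"op": "step_arm", "data": {
  "series": [
    [[0.1,-0.1,-0.1,0,0,-0.2],[0.3,-0.28,-0.15,0,0,-0.5],[0.55,-0.5,-0.15,0,0,-0.8],[0.76,-0.7,-0.15,0,0,-0.98],[0.76,-0.7,-0.15,0,0,-0.98]]
  ]
}}

```text
t: 4.03
tool_pos: [0.5343, -0.1962, 0.1566]
ee_rot: [0.885, 0.466, -0.001, -0.001]
force: [-0.1, -0.0, -0.8]
finger_gap: 0.0126
grip_force: 78.1
```

```bash
python3 - <<'E'
from h import *
go([.5904,-.0528,.14],84.8)
E
```

```text
t 4.025 [ 0.5343 -0.1962  0.1566] yaw 55.54904423854013 gap 0.0125883325426687 F [-0.1359 -0.0312 -0.8465]
shift,turn [ 0.9999 -0.232   0.1114] [-0.0055 -0.0018 -0.975 ]
```

Call:
{"op": "step_arm", "data": {
  "series": [
    [[0.2,-0.04,0.03,0,0,-0.25],[0.5,-0.11,0.05,0,0,-0.55],[0.8,-0.18,0.1,0,0,-0.8],[1,-0.232,0.11,-0.005,0,-0.975],[1,-0.232,0.11,-0.005,0,-0.975],[1,-0.232,0.11,-0.005,0,-0.975]]
  ]
}}

```text
t: 4.78
tool_pos: [0.5905, -0.057, 0.1407]
ee_rot: [0.741, 0.672, 0.0, 0.001]
force: [0.0, 0.3, -1.5]
finger_gap: 0.0126
grip_force: 78.1
```

```bash
python3 - <<'E'
from h import *
go([.5904,-.0528,.077],84.8)
E
```

```text
t 4.775 [ 0.5905 -0.057   0.1407] yaw 84.43132074797633 gap 0.012615579037217309 F [ 0.0268  0.3133 -1.5326]
shift,turn [ 0.0279 -0.0041  0.4247] [ 0.0025  0.0016 -0.0123]
```

Call:
{"op": "step_arm", "data": {
  "series": [
    [[0.005,0,0.15,0,0,0],[0.005,0,0.35,0,0,0],[0.005,0,0.42,0,0,0],[0.005,0,0.42,0,0,0],[0.005,0,0.42,0,0,0]]
  ]
}}

```text
t: 5.4
tool_pos: [0.5916, -0.0556, 0.0794]
ee_rot: [0.74, 0.673, 0.001, 0.002]
force: [0.5, 0.1, -1.1]
finger_gap: 0.0126
grip_force: 78.1
```

```bash
python3 - <<'E'
from h import *
from rig import cams
go([.5904,-.0528,.077],84.8)
f=cams.grab_frame("top")["image"][:,:,::-1]
a=cv2.resize(f[165:215,150:260],None,fx=7,fy=7,interpolation=cv2.INTER_CUBIC)
g=cams.grab_frame("scene")["image"][:,:,::-1];u,v=pix([.59,-.06,.08],'scene').astype(int);u-=10;print(u,v)
b=cv2.resize(g[v-16:v+16,u-25:u+30],None,fx=7,fy=7,interpolation=cv2.INTER_CUBIC)
c=np.zeros((350+224,770,3),np.uint8);c[:350]=a;c[350:,:385]=b;cv2.imwrite("pics/ins.png",c)
E
```

```text
t 5.4 [ 0.5916 -0.0556  0.0794] yaw 84.52259403819706 gap 0.012600825872947091 F [ 0.4861  0.1348 -1.091 ]
shift,turn [ 0.018  -0.0098  0.016 ] [ 0.0082  0.0021 -0.0092]
276 187
```

View pics/ins.png

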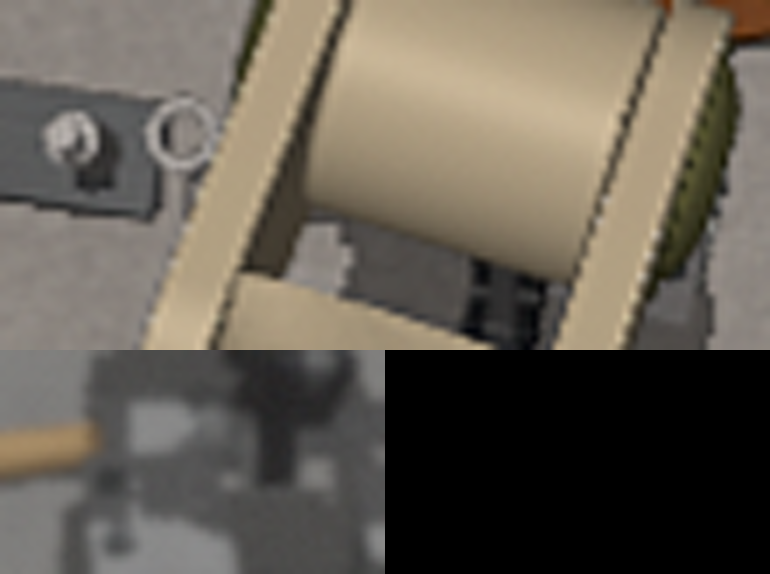

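```bash
python3 - <<'E'
from h import *
from rig import arm
s=arm.read_state();p=s['tool_pos'];print(s['t'],p)
x=R.from_quat(s['ee_rot']).apply([1,0,0]);print(x)
e=ray(*crop(182,133,150,165,7),p[2]+.018)
print("eye",e,"exp eye",p+126*x/1000+[0,0,.018])
leg=e-.154*x;print("leg by eye",leg,"by tcp",p-.028*x)
h=ray(*crop(602,197,150,165,7),.06);print("hole",h)
post=ray(*crop(72,138,150,165,7),.083);d=e-h
print("spring lateral slope deg eye-tcp",np.degrees(np.arctan2(*(e-p)[[1,0]])))
for n,P in(("hole",[.588,-.0795,.06]),("toe",leg-[0,0,.02])):
  c=pix(P,'scene');print(n,(c-[251,171]+.5)*7+[0,350])
E
```

```text
5.5 [ 0.5915 -0.0554  0.0793]
[ 0.0951  0.9955 -0.001 ]
eye [0.606  0.0688 0.0973] exp eye [0.6035 0.0701 0.0972]
leg by eye [ 0.5913 -0.0845  0.0975] by tcp [ 0.5889 -0.0832  0.0794]
hole [ 0.5879 -0.0787  0.06  ]
spring lateral slope deg eye-tcp 83.36533244455373
hole [199.7943 518.3668]
toe [190.9338 489.715 ]
```

Call:
{"op": "step_arm", "data": {
  "series": [
    [[0.021,-0.013,0.03,0,0,0],[0.021,-0.013,0.06,0,0,0],[0.021,-0.013,0.08,0,0,0],[0.021,-0.013,0.1,0,0,0],[0.021,-0.013,0.11,0,0,0],[0.021,-0.013,0.113,0,0,0],[0.021,-0.013,0.113,0,0,0]]
  ]
}}

```text
t: 6.38
tool_pos: [0.5895, -0.0518, 0.0614]
ee_rot: [0.74, 0.673, 0.001, 0.001]
force: [0.3, -0.7, -1.8]
finger_gap: 0.0128
grip_force: 78.1
```

Call:
{"op": "step_arm", "data": {
  "series": [
    [[0,0,0.013,0,0,0],[0,0,0.027,0,0,0],[0,0,0.027,0,0,0]]
  ]
}}

```text
t: 6.75
tool_pos: [0.5894, -0.0518, 0.0571]
ee_rot: [0.74, 0.673, 0.0, 0.001]
force: [-0.7, -0.0, -1.3]
finger_gap: 0.0125
grip_force: 78.1
```

Call:
{"op": "step_arm", "data": {
  "series": [
    [[0,0,0.012,0,0,0],[0,0,0.022,0,0,0],[0,0,0.022,0,0,0],[0,0,0.022,0,0,0]]
  ]
}}

```text
t: 7.25
tool_pos: [0.5895, -0.0518, 0.0541]
ee_rot: [0.74, 0.673, 0.001, 0.001]
force: [0.1, 0.1, -1.2]
finger_gap: 0.0126
grip_force: 78.3
```

Call:
{"op": "step_arm", "data": {
  "series": [
    [[0.013,0,0,0,0,0],[0.02,0,0,0,0,0],[0.02,0,0,0,0,0]]
  ]
}}

```text
t: 7.62
tool_pos: [0.5898, -0.0487, 0.054]
ee_rot: [0.74, 0.673, 0.001, 0.001]
force: [-0.5, -0.5, -1.3]
finger_gap: 0.0126
grip_force: 78.3
```

Call:
{"op": "step_arm", "data": {
  "series": [
    [[0.007,0,0,0,0,0],[0.007,0,0,0,0,0],[0.007,0,0,0,0,0]]
  ]
}}

```text
t: 8.0
tool_pos: [0.5899, -0.0477, 0.054]
ee_rot: [0.74, 0.673, 0.001, 0.001]
force: [-0.4, 0.1, -1.0]
finger_gap: 0.0124
grip_force: 78.3
```

Call:
{"op": "step_arm", "data": {
  "series": [
    [[0.007,0,0,0,0,0],[0.007,0,0,0,0,0],[0.007,0,0,0,0,0]]
  ]
}}

```text
t: 8.38
tool_pos: [0.59, -0.0467, 0.054]
ee_rot: [0.74, 0.673, 0.001, 0.001]
force: [0.2, 0.6, -1.0]
finger_gap: 0.0126
grip_force: 78.3
```

Call:
{"op": "step_arm", "data": {
  "series": [
    [[0.007,0,0,0,0,0],[0.007,0,0,0,0,0],[0.007,0,0,0,0,0]]
  ]
}}

```text
t: 8.75
tool_pos: [0.5901, -0.0461, 0.054]
ee_rot: [0.74, 0.673, 0.0, 0.001]
force: [-0.8, -4.7, -0.9]
finger_gap: 0.0127
grip_force: 78.2
```

Call:
{"op": "step_arm", "data": {
  "series": [
    [[-0.005,0,0,0,0,0],[-0.005,0,0,0,0,0]]
  ]
}}

```text
t: 9.0
tool_pos: [0.59, -0.0463, 0.054]
ee_rot: [0.74, 0.673, 0.001, 0.001]
force: [0.2, -1.3, -0.6]
finger_gap: 0.0125
grip_force: 78.2
```

Call:
{"op": "step_arm", "data": {
  "series": [
    [[0,0,0,0,0,0],[0,0,0,0,0,0],[0,0,0,0,0,0],[0,0,0,0,0,0],[0,0,0,0,0,0]]
  ],
  "gripper": 130
}}

```text
t: 9.62
tool_pos: [0.59, -0.0464, 0.054]
ee_rot: [0.74, 0.673, 0.001, 0.001]
force: [0.5, 0.8, -0.3]
finger_gap: 0.0421
grip_force: 0.0
```

Call:
{"op": "step_arm", "data": {
  "series": [
    [[0,0,-0.07,0,0,0],[0,0,-0.2,0,0,0],[0.1,0,-0.2,0,0,0],[0.35,0,-0.2,0,0,0],[0.6,0,-0.2,0,0,0],[0.637,0,-0.2,0,0,0],[0.637,0,-0.2,0,0,0],[0.637,0,-0.2,0,0,0]]
  ]
}}

```text
t: 10.62
tool_pos: [0.5989, 0.048, 0.0838]
ee_rot: [0.74, 0.672, 0.0, 0.001]
force: [-0.2, 0.9, -0.9]
finger_gap: 0.0417
grip_force: 0.0
```

```bash
python3 - <<'E'
from h import *
from rig import cams
go([.6,.05,.0525],84.5)
f=cams.grab_frame("top")["image"][:,:,::-1]
a=cv2.resize(f[165:215,150:260],None,fx=7,fy=7,interpolation=cv2.INTER_CUBIC)
g=cams.grab_frame("scene")["image"][:,:,::-1]
b=cv2.resize(g[170:220,260:362],None,fx=5,fy=5,interpolation=cv2.INTER_CUBIC)
c=np.zeros((600,770,3),np.uint8);c[:350]=a;c[350:,:510]=b;cv2.imwrite("pics/eye1.png",c)
E
```

```text
t 10.625 [0.5989 0.048  0.0838] yaw 84.50880460985394 gap 0.04166556023319152 F [-0.1764  0.8748 -0.8846]
shift,turn [0.0141 0.0052 0.2086] [0.0043 0.0015 0.0003]
```

View pics/eye1.png

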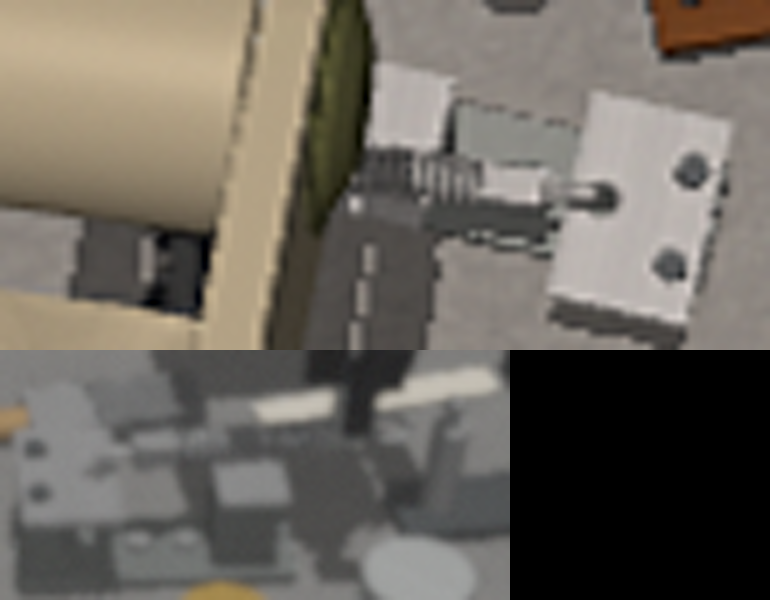

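Call:
{"op": "step_arm", "data": {
  "series": [
    [[0.007,0,0.08,0,0,0],[0.007,0,0.19,0,0,0],[0.007,0,0.205,0,0,0],[0.007,0,0.205,0,0,0]]
  ]
}}

```text
t: 11.22
tool_pos: [0.5991, 0.0497, 0.0528]
ee_rot: [0.74, 0.673, 0.0, 0.001]
force: [1.1, -0.6, -0.3]
finger_gap: 0.0416
grip_force: 0.0
```

Call:
{"op": "step_arm", "data": {
  "series": [
    [[0,0,0,0,0,0],[0,0,0,0,0,0],[0,0,0,0,0,0],[0,0,0,0,0,0],[0,0,0,0,0,0]]
  ],
  "gripper": 255,
  "grip_force": 80
}}

```text
t: 11.85
tool_pos: [0.5994, 0.0497, 0.0536]
ee_rot: [0.74, 0.673, 0.001, 0.001]
force: [-0.3, 1.0, 5.2]
finger_gap: 0.0124
grip_force: 79.6
```

```bash
python3 - <<'E'
from h import *
r=lambda u,v,z:ray(*crop(u,v,150,165,7),z)
h=r(515,183,.079);print("hb",h)
post=r(72,138,.083);d=post-h;print(post,np.degrees(np.arctan2(d[1],d[0])),np.linalg.norm(d[:2]))
go([.6,.0486,.0525],84.5)
E
```

```text
hb [ 0.591  -0.0481  0.079 ]
[0.6052 0.1104 0.083 ] 84.90884601191978 0.15907781280926944
t 11.85 [0.5994 0.0497 0.0536] yaw 84.56103844912352 gap 0.012372533812768255 F [-0.253   0.9769  5.2025]
shift,turn [-0.0072  0.0046  0.0074] [0.0064 0.0012 0.002 ]
```

```bash
python3 - <<'E'
from h import *
out=np.zeros((600,800,3),np.uint8);S=16;W=25;H=18
P=np.array([.6045,.1085])
for i,cam in enumerate(("top","scene")):
    im=cv2.imread(f"pics/{cam}_raw0.png");c=pix([*P,.075],cam).round().astype(int);x0,y0=c[0]-12,c[1]-9
    a=cv2.resize(im[y0:y0+H,x0:x0+W],None,fx=S,fy=S,interpolation=cv2.INTER_CUBIC);b=a.copy()
    print(cam,x0,y0)
    for r,z,col in((.006,.083,(0,0,255)),(.01,.066,(0,255,0)),(.006,.077,(255,0,0))):
        t=np.linspace(0,2*np.pi,40);p=np.array([pix([P[0]+r*np.cos(k),P[1]+r*np.sin(k),z],cam) for k in t])
        cv2.polylines(b,[((p-[x0,y0]+.5)*S-.5).round().astype(int)],True,col,1)
    out[i*300:i*300+H*S,:W*S]=a;out[i*300:i*300+H*S,400:400+W*S]=b
cv2.imwrite("pics/post.png",out)
E
```

```text
top 149 176
scene 337 173
```

View pics/post.png

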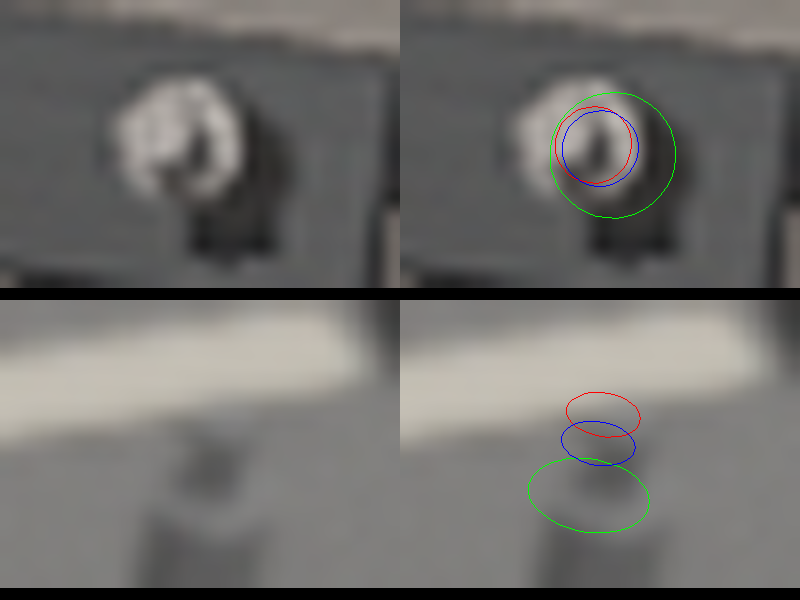

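Call:
{"op": "step_arm", "data": {
  "series": [
    [[0,0,-0.044,0,0.1,0],[0,0,-0.087,0,0.2,0],[0.02,0,-0.09,0,0.2,0],[0.08,0.003,-0.097,0,0.2,0],[0.14,0.005,-0.103,0,0.2,0],[0.2,0.007,-0.108,0,0.2,0],[0.254,0.009,-0.111,0,0.2,0],[0.254,0.009,-0.111,0,0.2,0],[0.254,0.009,-0.111,0,0.2,0]]
  ]
}}

```text
t: 12.98
tool_pos: [0.6035, 0.0876, 0.0692]
ee_rot: [0.739, 0.672, 0.038, -0.034]
force: [-2.0, -8.5, -2.5]
finger_gap: 0.0126
grip_force: 78.8
```

```bash
python3 - <<'E'
from h import *
from rig import cams,arm
s=arm.read_state();print(s['t'],s['tool_pos'],s['force'],R.from_quat(s['ee_rot']).apply([1,0,0]),s['finger_gap'])
im=cams.grab_frame("scene")["image"][:,:,::-1];x0,y0=315,160;S=14
a=cv2.resize(im[y0:y0+42,x0:x0+56],None,fx=S,fy=S,interpolation=cv2.INTER_CUBIC)
a=cv2.convertScaleAbs(a,alpha=1.6)
cv2.imwrite("pics/over.png",a)
x=R.from_quat(s['ee_rot']).apply([1,0,0]);z=R.from_quat(s['ee_rot']).apply([0,0,1])
e=s['tool_pos']-.018*z+.028*x;print("eye",e)
print((pix(e,'scene')-[x0,y0]+.5)*S, (pix([.607,.1135,.083],'scene')-[x0,y0]+.5)*S)
E
```

```text
12.975 [0.6035 0.0876 0.0692] [-2.0205 -8.5138 -2.5068] [0.0935 0.9904 0.1015] 0.01255661234003221
eye [0.6059 0.1135 0.0899]
[518.9707 253.1983] [516.08   285.8858]
```

View pics/over.png

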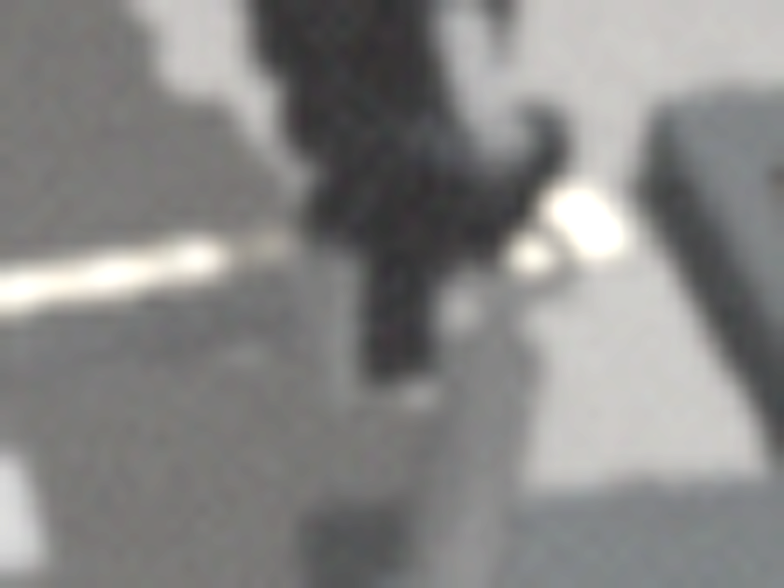

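Call:
{"op": "step_arm", "data": {
  "series": [
    [[-0.004,0,0.016,0,-0.03,0],[-0.007,0,0.0325,0,-0.06,0],[-0.007,0,0.0325,0,-0.06,0],[-0.007,0,0.0325,0,-0.06,0]]
  ]
}}

```text
t: 13.52
tool_pos: [0.6034, 0.087, 0.0642]
ee_rot: [0.739, 0.673, 0.026, -0.023]
force: [-1.7, -7.6, -3.0]
finger_gap: 0.0127
grip_force: 78.8
```

Call:
{"op": "step_arm", "data": {
  "series": [
    [[-0.003,0,0.011,0,-0.02,0],[-0.005,0,0.022,0,-0.04,0],[-0.005,0,0.022,0,-0.04,0]]
  ]
}}

```text
t: 13.9
tool_pos: [0.6033, 0.0866, 0.0608]
ee_rot: [0.739, 0.673, 0.018, -0.016]
force: [-2.5, -8.8, -2.1]
finger_gap: 0.0126
grip_force: 78.8
```

Call:
{"op": "step_arm", "data": {
  "series": [
    [[-0.004,0,0.018,0,-0.03,0],[-0.008,0,0.036,0,-0.07,0],[-0.012,0,0.054,0,-0.1,0],[-0.012,0,0.054,0,-0.1,0]]
  ]
}}

```text
t: 14.4
tool_pos: [0.6033, 0.0853, 0.053]
ee_rot: [0.74, 0.673, -0.001, 0.001]
force: [-2.7, -8.0, 0.5]
finger_gap: 0.0125
grip_force: 79.1
```

Call:
{"op": "step_arm", "data": {
  "series": [
    [[-0.013,0,0,0,0,0],[-0.02,0,0,0,0,0],[-0.02,0,0,0,0,0]]
  ]
}}

```text
t: 14.78
tool_pos: [0.6031, 0.0821, 0.0531]
ee_rot: [0.74, 0.673, -0.001, 0.001]
force: [-1.4, -7.8, 0.1]
finger_gap: 0.0122
grip_force: 79.1
```

Call:
{"op": "step_arm", "data": {
  "series": [
    [[-0.007,0,0,0,0,0],[-0.007,0,0,0,0,0],[-0.007,0,0,0,0,0]]
  ]
}}

```text
t: 15.15
tool_pos: [0.603, 0.0814, 0.0531]
ee_rot: [0.74, 0.673, -0.0, 0.001]
force: [-2.8, -6.5, -0.2]
finger_gap: 0.0124
grip_force: 79.1
```

Call:
{"op": "step_arm", "data": {
  "series": [
    [[-0.007,0,0,0,0,0],[-0.007,0,0,0,0,0],[-0.007,0,0,0,0,0]]
  ]
}}

```text
t: 15.52
tool_pos: [0.603, 0.081, 0.0531]
ee_rot: [0.74, 0.673, 0.001, 0.001]
force: [-1.6, 3.0, -2.1]
finger_gap: 0.0123
grip_force: 79.0
```

Call:
{"op": "step_arm", "data": {
  "series": [
    [[-0.007,0,0,0,0,0],[-0.007,0,0,0,0,0],[-0.007,0,0,0,0,0]]
  ]
}}

```text
t: 15.9
tool_pos: [0.603, 0.0808, 0.0532]
ee_rot: [0.74, 0.673, 0.001, -0.0]
force: [-1.7, 9.3, -0.7]
finger_gap: 0.0126
grip_force: 78.9
```

Call:
{"op": "step_arm", "data": {
  "series": [
    [[0.006,0,0,0,0,0],[0.006,0,0,0,0,0]]
  ]
}}

```text
t: 16.15
tool_pos: [0.603, 0.0809, 0.0532]
ee_rot: [0.74, 0.673, 0.001, 0.0]
force: [-2.0, 5.8, -1.4]
finger_gap: 0.0125
grip_force: 78.9
```

Call:
{"op": "step_arm", "data": {
  "series": [
    [[0,0,0,0,0,0],[0,0,0,0,0,0],[0,0,0,0,0,0],[0,0,0,0,0,0],[0,0,0,0,0,0]]
  ],
  "gripper": 130
}}

```text
t: 16.77
tool_pos: [0.6035, 0.0798, 0.0534]
ee_rot: [0.74, 0.673, 0.001, 0.001]
force: [0.3, 0.9, -0.0]
finger_gap: 0.0415
grip_force: 0.0
```

Call:
{"op": "step_arm", "data": {
  "series": [
    [[0,0,-0.07,0,0,0],[0,0,-0.3,0,0,0],[0,0,-0.6,0,0,0],[-0.2,-0.3,-0.8,0,0,0],[-0.6,-0.7,-0.8,0,0,0],[-0.9,-1,-0.8,0,0,0],[-0.9,-1,-0.8,0,0,0],[-0.9,-1,-0.8,0,0,0]]
  ]
}}

```text
t: 17.77
tool_pos: [0.4404, -0.0409, 0.174]
ee_rot: [0.741, 0.672, 0.001, 0.002]
force: [0.0, 0.3, -0.8]
finger_gap: 0.0418
grip_force: 0.0
```

```bash
python3 - <<'E'
from h import *
from rig import cams,arm
s=arm.read_state();print(s['t'],s['tool_pos'],s['force'])
f=cams.grab_frame("top")["image"][:,:,::-1];a=cv2.resize(f[165:215,150:260],None,fx=7,fy=7,interpolation=cv2.INTER_CUBIC)
g=cams.grab_frame("scene")["image"][:,:,::-1];b=cv2.resize(g[165:215,260:370],None,fx=5,fy=5,interpolation=cv2.INTER_CUBIC)
c=np.zeros((600,770,3),np.uint8);c[:350]=a;c[350:,:550]=b;cv2.imwrite("pics/end.png",c)
E
```

```text
17.775 [ 0.4404 -0.0409  0.174 ] [ 0.0334  0.2695 -0.755 ]
```

View pics/end.png

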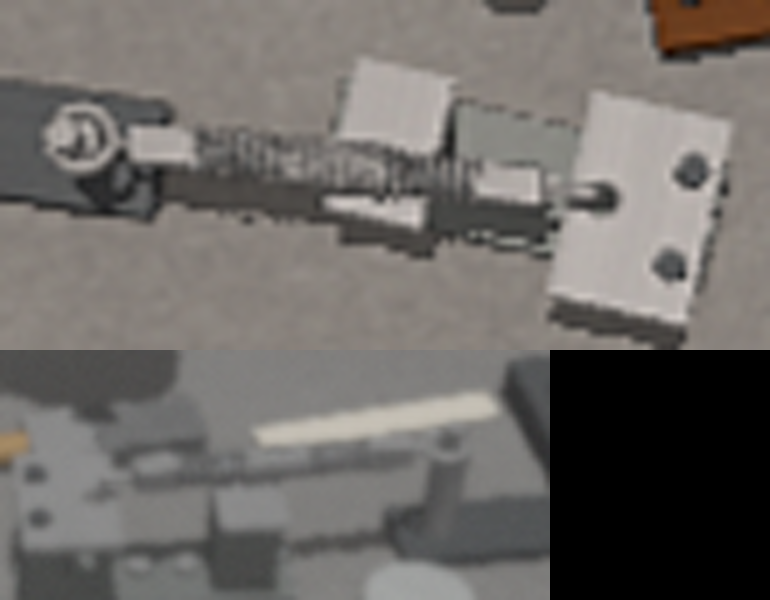

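The final picture shows the leg in the hole at (602,197) and the spring stretched across the guide plate. The eye is round the post at (80,138), with the head inside it, and the gripper is clear.

```bash
python3 -c "
from rig import arm
print(arm.close_job())"
```

```text
the job is handed in; nothing more can be done
None
```

The return spring is refitted and the job handed in at about 18 s of the 51 s allowed; no verdict came back. In the last pictures the leg is through the strip hole, the eye sits round the post below its head under the spring's own pull, and the gripper is clear with no sign of disturbed bystanders.

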